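Present two agate pieces under the show pointer

ROBOT

A 6-joint arm with a two-finger parallel gripper is mounted at the origin on the work surface. World frame = base frame: x ahead of the robot, y to its left, z up, the work surface at z = 0. Lengths are in m, angles in rad, forces in N, time in s.
With the tool pointing down it reaches from about 0.25 to 0.775 m from the base axis. Payload 4 kg.
Tool frame: the origin (TCP) lies on the centre line of the jaws, within the pads' length; the fingertips stand 11 mm ahead of it and the grasp point (between the pads) lies 8 mm behind it; z points along the fingers, y is the line along which they close (so a half turn about z gives the same grasp; the last joint's range is limited). The gripper opens to 85 mm and grips with 20 to 120 N. Pads are 22 mm wide; open, the fingers measure 114 mm over their backs; the gripper's body (76 mm by 85 mm) begins 54 mm behind the grasp point. The pads swing forward as they close: fully open they stand 13 mm farther back than shut.
Start: joints at [1.013, 0.087, 1.371, -0, 1.684, -0.103], TCP at [0.242, 0.494, 0.242] pointing down, gripper open.
Joint ranges: [-3.1, 3.1], [-0.76, 2.03], [0.27, 2.55], [-1.08, 4.22], [0.17, 2.65], [-2.57, 2.57]. Speed limits (rad/s): [2.79, 2.79, 3.14, 3.14, 3.14, 3.14].

INTERFACE

Orientations are given as a rotation vector (axis times angle).
In Python, from bench import telemetry, eyes, job gives the robot as it stands.
- The arm moves only by the tool apply_moves, never from a script. Its argument "increments" is a list of rows, each a list of 3 entries, a list of its own where there are three numbers: the closure in counts, from 0 (fully open) to 255 (shut), then the shift along the tool's x, y, z in mm, then the turn about the tool's z in degrees. A call has 1 to 5 rows; each row is the pose to reach, as a shift and turn from the pose commanded when the call began, along the tool's axes at that moment; what a row does not reach only later rows make up. A row lasts 1/8 s, in which the tool goes at most 62.5 mm and 10.7 degrees, less where a joint would pass 70% of its speed; a pose out of reach is approached as far as the arm can. A call with a gripper value outside its range is refused whole. The fingers move at their own pace and stop on an object; the grip force is fixed at half the most. Time passes only in rows, so rows that repeat a pose let the fingers close. It gives the time, the measured TCP pose, the force, the opening and the grip force at its end, in the units of the state.
- telemetry.get_state(): the state, without advancing time (a new reading comes with each control period).
- eyes.capture(name): name is "scene" or "top" or "wrist"; returns the picture (384x512x3 uint8, blue, green, red); there is no depth.
- eyes.camera_model(name): a dict with "mtx" (3x3 intrinsics, pixels), "distortion" ([k1, k2, p1, p2, k3] as OpenCV has them; the pictures are not rectified), "R" (3x3) and "t" (3): a world point X has camera coordinates R X + t; the wrist camera has in their place "mount" (4x4, takes a point from camera to tool coordinates, whose origin is the TCP and whose axes are the flange's). Camera axes: x right, y down, z forward; pixel columns grow to the right and rows downward; lengths in m; the calibration is good to about 2 mm. A picture is of the moment at which its call begins: read the wrist's pose just before it. camera_model takes no time and is no camera call.
- job.job_done(): hands the job in; it is judged then, once.
The state is a dict: "time": time; "joint_positions": joint angles; "dq": joint speeds; "joint_efforts": joint torques, N m; "tcp_pos": TCP position; "tcp_rot": TCP orientation; "ft_force": force on the tool from outside, world axes, zero at the start; "torque": the same for the moment, N m; "grip_width": finger opening in m; "grip_force": force on a finger pad.
Only numpy, scipy, OpenCV 4.12 (cv2) and the standard library are available. Lean on these libraries where they do the work, as an engineer would, in place of code of your own. Each camera call takes 0.05 s, during which the arm holds its last target. There are 200 camera calls.

TASK

On the cross-slide stage, bring the ring-shaped agate piece (the round one with a hole) under the tip of the fixed pointer and leave it there for about a second for the viewers, then bring the square tablet under the tip, leave it there and let go. Move the tray on its slides, without touching the ring or the tablet; both stay lying in their pockets.

Things in the scene. Friction and masses are not known exactly. Their poses are not given: they have to be found in the camera images.
- knob (a point): Point on the axis of the upright steel post (22 mm dia., top 23 mm above this point, 41 mm of free post below) that moves the black tray, fixed to it on a tongue on the robot's side; pocket rows of the tray lie 109 and 169 mm beyond the post. The tray only shifts level on crossed slides, +-130 mm sideways, 160 mm away from the robot, needs 1 to 5 N, stays where left. x: away from robot.
- tip (a point): Lower end of the fixed brass pointer, an upright 12 mm rod tapering to a point, height 85 mm, 20 mm above the pieces. It hangs from a dark 20 mm block straight above it on a thin level boom (underside of block at 145 mm) that runs away from the robot and to its right, to a column 210 mm off. At the start it is beyond the tray's far row of pieces.
- ring: The ring: flat round piece of polished brown agate with a hole in its middle, 46 mm outside, hole 16 mm, 11 mm thick, lying loose in one of the tray's six pockets (55 mm wide, 60 mm apart, rim 9 mm above its underside) and riding along. Origin: centre of its underside, height 47 mm. A solid disc of the same size and colour is a bystander.
- tablet: The square tablet: flat square piece of the same agate, 40 x 40 mm, 11 mm thick, lying loose in another pocket and riding along. Origin: centre of its underside, height 47 mm. The tray's other pieces are a solid disc, a round dome and a narrow bar; one pocket is empty.

How it is judged:
On the way, in this order (a step that is already met when the one before it is completed fails the run):
1. the ring lies in the tray with its middle within 15 mm (seen from above) of the pointer's tip, for half a second (horizontal distance between ring and tip below 0.015 m and height (world z) of ring between 0.04 and 0.056 m and height (world z) of tablet between 0.04 and 0.056 m), for 0.5 s.
2. then the tablet lies in the tray with its middle within 15 mm (seen from above) of the pointer's tip (horizontal distance between tablet and tip below 0.015 m and height (world z) of tablet between 0.04 and 0.056 m), for 0.2 s.
At the end, for the whole second after the job is handed in: The tablet's middle is within 15 mm, seen from above, of the pointer's tip and at rest (under 20 mm/s); the ring and the tablet both lie flat (within 10 degrees) in the tray (undersides at 40 to 56 mm height) (all of step 2 and height (world z) of ring between 0.04 and 0.056 m and angle between each of ring, tablet's own z axis and vertical below 0.17 rad and linear speed of tablet below 0.02 m/s); the robot touches nothing.
It fails at once if the robot touches the ring (contact force between any of the fingers, the arm and ring above 0.5 N).
It fails at once if the robot touches the tablet (contact force between any of the fingers, the arm and tablet above 0.5 N).
It also fails if it takes over 40 s, if anything falls off the work surface, if the arm or the gripper's body presses on something with over 40 N, if the wrist force passes 120 N, or if a joint passes its speed limit or range.

## Working session

There is one attempt and no reset: what is moved stays moved. The work goes in short steps, Python scripts to look and compute and a tool call to move; the robot and the scene stay as the last step left them, time stands still between calls to the robot, and variables do not carry over. Pictures are saved under pics/ and viewed, at most 10 in all, crops included, and the job is handed in when it is done.

Besides the shell and the picture viewer there is one more tool, called after ">>>" by a JSON object that holds its "api" and its "payload", one argument or row to a line. apply_moves: Moves the arm, as the interface text tells. Its arguments: {"type":"object","properties":{"increments":{"type":"array"}},"required":["increments"]}

```bash
mkdir -p pics; ls; python3 - <<'E'
from bench import telemetry, eyes
import cv2,numpy as np
s=telemetry.get_state();print({k:np.round(v,3).tolist() for k,v in s.items()})
for n in("top","scene"):
    cv2.imwrite(f"pics/{n}0.png",eyes.capture(n)); m=eyes.camera_model(n);print(n,{k:np.round(v,4).tolist() for k,v in m.items() if isinstance(v,(list,np.ndarray))})
E
```

```text
pics
{'time': 0.0, 'joint_positions': [1.013, 0.088, 1.372, -0.0, 1.684, -0.103], 'dq': [0.0, 0.0, -0.001, 0.002, -0.002, 0.0], 'joint_efforts': [-0.0, -35.186, -31.328, -0.0, 0.011, -0.0], 'tcp_pos': [0.241, 0.494, 0.241], 'tcp_rot': [-0.708, -3.06, 0.003], 'ft_force': [-0.021, 0.063, -0.031], 'torque': [-0.001, 0.019, 0.008], 'grip_force': 0.0, 'grip_width': 0.086}
top {'mtx': [[414.1843, 0.0, 253.1072], [0.0, 414.1843, 192.3508], [0.0, 0.0, 1.0]], 'distortion': [-0.0516, 0.0, 0.0, 0.0, 0.0], 'R': [[0.0249, -0.9984, 0.0516], [-0.9997, -0.0253, -0.0065], [0.0078, -0.0514, -0.9986]], 't': [-0.0222, 0.5766, 0.7747]}
scene {'mtx': [[397.7888, 0.0, 250.2019], [0.0, 397.7888, 190.5341], [0.0, 0.0, 1.0]], 'distortion': [0.0465, 0.0, 0.0, 0.0, 0.0], 'R': [[-0.7576, 0.6527, 0.0024], [0.524, 0.6104, -0.594], [-0.3892, -0.4488, -0.8044]], 't': [0.4462, -0.2487, 0.9867]}
```

View pics/top0.png

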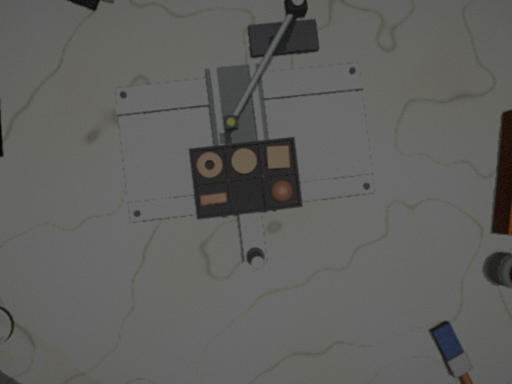

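View pics/scene0.png

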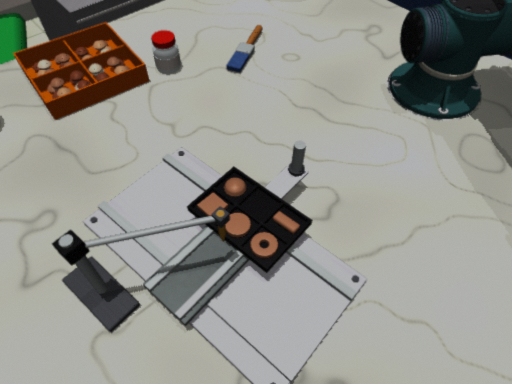

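The top view shows the ring at (209,164), the tablet at (278,157), the disc at (244,160), the pointer block at (231,122) and the post at (257,260). In the scene view the post top is at (299,146), the block at (221,215) and the ring at (264,245). I'll measure these more precisely.

```bash
cat > h.py <<'E'
import cv2,numpy as np
from bench import eyes
def ray(n,p):
    m=eyes.camera_model(n);K=np.array(m["mtx"]);D=np.array(m["distortion"]);R=np.array(m["R"]);t=np.array(m["t"]).ravel()
    q=cv2.undistortPoints(np.array([[p]],float),K,D).ravel()
    d=R.T@np.array([q[0],q[1],1]);return -R.T@t,d/np.linalg.norm(d)
def plane(n,p,z):
    c,d=ray(n,p);return c+d*(z-c[2])/d[2]
def tri(p,q):
    a,u=ray("top",p);b,v=ray("scene",q)
    s=np.linalg.lstsq(np.c_[u,-v],b-a,rcond=None)[0];P,Q=a+u*s[0],b+v*s[1]
    return (P+Q)/2,np.linalg.norm(P-Q)
def proj(n,X):
    m=eyes.camera_model(n);return cv2.projectPoints(np.array([X],float),cv2.Rodrigues(np.array(m["R"]))[0],np.array(m["t"],float).ravel(),np.array(m["mtx"]),np.array(m["distortion"]))[0].ravel()
def pieces(img):
    h=cv2.cvtColor(img,cv2.COLOR_BGR2HSV);b,g,r=[img[...,i].astype(int) for i in range(3)]
    m=((r-b>35)).astype(np.uint8)*255
    out=[]
    for c in cv2.findContours(m,cv2.RETR_EXTERNAL,cv2.CHAIN_APPROX_NONE)[0]:
        a=cv2.contourArea(c)
        if a>100: out.append((a,cv2.minAreaRect(c)))
    return out
E
python3 - <<'E'
from h import *
a=cv2.imread("pics/top0.png");b=cv2.imread("pics/scene0.png")
for n,i in(("top",a),("scene",b)):
    for ar,r in pieces(i):
        P=plane(n,r[0],.058); 
        if .3<P[0]<.8 and abs(P[1])<.3: print(n,ar,np.round(r[0],1),np.round(r[1],1),np.round(P,4))
print("post",tri((257.5,262),(299,146)),"block",tri((231,122),(221,213)))
c1=cv2.resize(a[90:280,180:310],None,fx=4,fy=3.1,interpolation=2)
c1=cv2.convertScaleAbs(a[90:280,180:320],alpha=2);c1=cv2.resize(c1,None,fx=3,fy=3,interpolation=2)
c2=cv2.resize(b[130:280,190:320],None,fx=3,fy=3,interpolation=2);c2=cv2.convertScaleAbs(c2,alpha=1.5)
o=np.zeros((570,800,3),np.uint8);o[:,:400]=c1[:,:400];o[:450,410:800]=c2
cv2.imwrite("pics/z0.png",o)
E
```

```text
top 196.0 [281.6 190. ] [16.8 17.1] [ 0.582  -0.0547  0.058 ]
scene 500.0 [263.5 244. ] [24. 27.] [0.624  0.0744 0.058 ]
scene 453.5 [234.1 224.2] [22.4 32. ] [0.6367 0.0126 0.058 ]
scene 243.5 [285.7 221.2] [26.7 10.6] [0.5648 0.0662 0.058 ]
scene 332.0 [211.9 204.3] [19.1 24.3] [ 0.6404 -0.0454  0.058 ]
scene 277.5 [234.  186.5] [17. 20.] [ 0.5851 -0.0506  0.058 ]
post (array([ 0.46398822, -0.01137131,  0.11430373]), np.float64(0.0011505728056105124)) block (array([0.67858974, 0.03696097, 0.16346354]), np.float64(0.0024435908054612977))
```

View pics/z0.png

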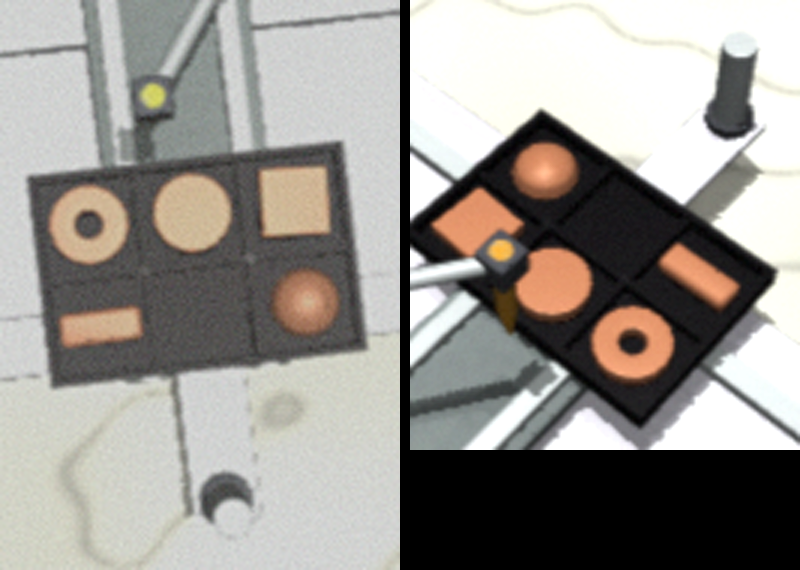

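```bash
python3 - <<'E'
from h import *
from bench import telemetry
from scipy.spatial.transform import Rotation as Ro
np.set_printoptions(precision=4,suppress=True)
post,e=tri((258.3,262.3),(300,145));print("post",post,e)
R={}
for n,p,q in(("ring",(209.7,164.7),(263.7,244.3)),("tablet",(278.3,157),(211.9,203.5)),("disc",(244,160.7),(234.3,224))):
    R[n]=plane("top",p,.058);print(n,R[n],plane("scene",q,.058),tri(p,q))
print("tip scene",plane("scene",(223.3,240.7),.085),"block top",plane("top",(231,122),.165),tri((231,122),(220.5,213.5)))
d=R["ring"]-R["tablet"];print("sep",np.linalg.norm(d),"yaw",np.degrees(np.arctan2(-d[0],d[1])))
T=Ro.from_rotvec(telemetry.get_state()["tcp_rot"]).as_matrix();print(T)
print("shift tool to post",T.T@(post-telemetry.get_state()["tcp_pos"]))
E
```

```text
post [ 0.463  -0.0117  0.1161] 0.003469506136125975
ring [0.6226 0.0717 0.058 ] [0.6241 0.075  0.058 ] (array([0.6225, 0.0725, 0.0528]), np.float64(0.0013151116152517388))
tablet [ 0.6395 -0.0474  0.058 ] [ 0.6393 -0.0468  0.058 ] (array([ 0.6393, -0.0473,  0.0576]), np.float64(0.0005293902713548146))
disc [0.6313 0.0124 0.058 ] [0.6361 0.0125 0.058 ] (array([0.633 , 0.0111, 0.0526]), np.float64(0.0034653588154233174))
tip scene [0.6792 0.0386 0.085 ] block top [0.6792 0.0361 0.165 ] (array([0.679 , 0.0368, 0.1623]), np.float64(0.0018141193406079324))
sep 0.12033965605105305 yaw 8.071927544978916
[[-0.8984  0.4393 -0.001 ]
 [ 0.4393  0.8984 -0.0017]
 [ 0.0002 -0.002  -1.    ]]
shift tool to post [-0.4212 -0.3564  0.1258]
```

>>> {"api": "apply_moves", "payload": {
  "increments": [
    [0,[-48,-40,0],-10],
    [0,[-96,-80,0],-20],
    [0,[-144,-120,0],-30],
    [0,[-192,-160,0],-30],
    [0,[-230,-195,0],-30]
  ]
}}

```text
time: 0.72
tcp_pos: [0.3628, 0.216, 0.2419]
tcp_rot: [0.109, -3.14, 0.0]
ft_force: [1.5, 0.6, -0.3]
grip_width: 0.0853
grip_force: 0.0
```

```bash
cat > g.py <<'E'
import sys,numpy as np
from bench import telemetry
from scipy.spatial.transform import Rotation as Ro
np.set_printoptions(precision=4,suppress=True)
s=telemetry.get_state();T=Ro.from_rotvec(s["tcp_rot"]).as_matrix()
print(s["time"],s["tcp_pos"],T[:,0],"F",s["ft_force"],"w",s["grip_width"])
X=np.array([float(v) for v in sys.argv[1:4]])
print("shift mm",1000*T.T@(X-s["tcp_pos"]))
E
python3 g.py .463 -.0117 .242
```

```text
0.725 [0.3628 0.216  0.2419] [-0.9976 -0.0695  0.0001] F [ 1.547   0.5755 -0.3346] w 0.08527035495389518
shift mm [ -84.1346 -234.1616   -0.1003]
```

>>> {"api": "apply_moves", "payload": {
  "increments": [
    [0,[-19,-53,0],0],
    [0,[-38,-106,0],0],
    [0,[-57,-159,0],0],
    [0,[-76,-212,0],0],
    [0,[-84,-234,0],0]
  ]
}}

```text
time: 1.35
tcp_pos: [0.4628, -0.0125, 0.2415]
tcp_rot: [0.102, -3.139, 0.0]
ft_force: [0.0, -0.1, -1.0]
grip_width: 0.0856
grip_force: 0.0
```

```bash
python3 g.py .463 -.0117 .087; python3 - <<'E'
from bench import eyes
import cv2
cv2.imwrite("pics/w1.png",eyes.capture("wrist"))
E
```

```text
1.35 [ 0.4628 -0.0125  0.2415] [-0.9979 -0.0652  0.0014] F [ 0.0117 -0.0576 -0.9969] w 0.08556550635483297
shift mm [ -0.4435   0.7998 154.4881]
```

View pics/w1.png

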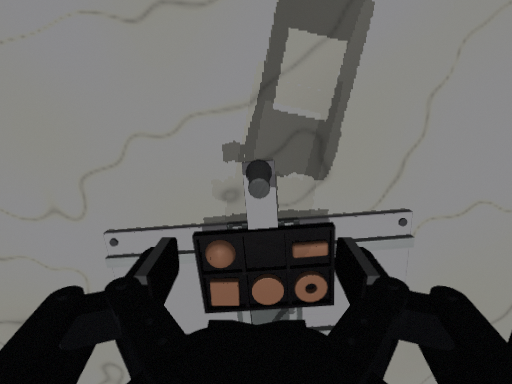

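The wrist view shows the post top at about (259,187), between the open fingers. I'll check it against the wrist calibration.

```bash
python3 - <<'E'
from bench import eyes,telemetry
import cv2,numpy as np
from scipy.spatial.transform import Rotation as Ro
m=eyes.camera_model("wrist");s=telemetry.get_state()
M=np.array(m["mount"]);q=cv2.undistortPoints(np.array([[[259.,187.]]]),np.array(m["mtx"]),np.array(m["distortion"])).ravel()
T=Ro.from_rotvec(s["tcp_rot"]).as_matrix()
c=T@M[:3,3]+s["tcp_pos"];d=T@M[:3,:3]@np.r_[q,1]
print(c,d,c+d*(.115-c[2])/d[2])
E
```

```text
[ 0.38760378 -0.01896678  0.37225817] [ 0.28336045  0.02490397 -0.95879161] [ 0.46363364 -0.01228467  0.115     ]
```

>>> {"api": "apply_moves", "payload": {
  "increments": [
    [0,[0,0,50],0],
    [0,[0,0,100],0],
    [0,[0,0,140],0],
    [0,[0,0,154],0],
    [0,[0,0,154],0]
  ]
}}

```text
time: 2.02
tcp_pos: [0.4621, -0.0094, 0.088]
tcp_rot: [0.109, -3.138, -0.001]
ft_force: [0.2, 0.4, -0.3]
grip_width: 0.0855
grip_force: 0.0
```

>>> {"api": "apply_moves", "payload": {
  "increments": [
    [100,[0,0,0],0],
    [200,[0,0,0],0],
    [255,[0,0,0],0],
    [255,[0,0,0],0],
    [255,[0,0,0],0]
  ]
}}

```text
time: 2.65
tcp_pos: [0.463, -0.0099, 0.0893]
tcp_rot: [-0.108, 3.138, -0.001]
ft_force: [-0.8, -1.1, 4.3]
grip_width: 0.0208
grip_force: 58.4
```

```bash
python3 g.py .519 -.0462 .087
```

```text
2.65 [ 0.463  -0.0099  0.0893] [-0.9976 -0.0687 -0.0015] F [-0.7768 -1.1029  4.291 ] w 0.020807236074937972
shift mm [-53.3924 -40.0434   2.3558]
```

>>> {"api": "apply_moves", "payload": {
  "increments": [
    [255,[-8,-6,0],0],
    [255,[-21,-15,0],0],
    [255,[-34,-25,0],0],
    [255,[-46,-33,0],0],
    [255,[-53.5,-38.3,0],0]
  ]
}}

```text
time: 3.28
tcp_pos: [0.5195, -0.0445, 0.0893]
tcp_rot: [-0.108, 3.138, 0.0]
ft_force: [-2.6, 1.7, 5.7]
grip_width: 0.0207
grip_force: 58.6
```

```bash
python3 g.py .519 -.0444 .087; python3 - <<'E'
from h import *
a=eyes.capture("top");b=eyes.capture("scene")
cv2.imwrite("pics/t2.png",a)
o=np.zeros((600,800,3),np.uint8)
c1=cv2.resize(cv2.convertScaleAbs(a[90:290,180:313],alpha=2),None,fx=3,fy=3,interpolation=2)
c2=cv2.resize(cv2.convertScaleAbs(b[130:290,190:320],alpha=1.5),None,fx=3,fy=3,interpolation=2)
o[:600,:399]=c1;o[:480,410:800]=c2;cv2.imwrite("pics/z2.png",o)
E
```

```text
3.275 [ 0.5195 -0.0445  0.0893] [-0.9976 -0.0687 -0.0014] F [-2.6354  1.7456  5.7056] w 0.020724382023919657
shift mm [0.4497 0.1349 2.2946]
```

View pics/z2.png

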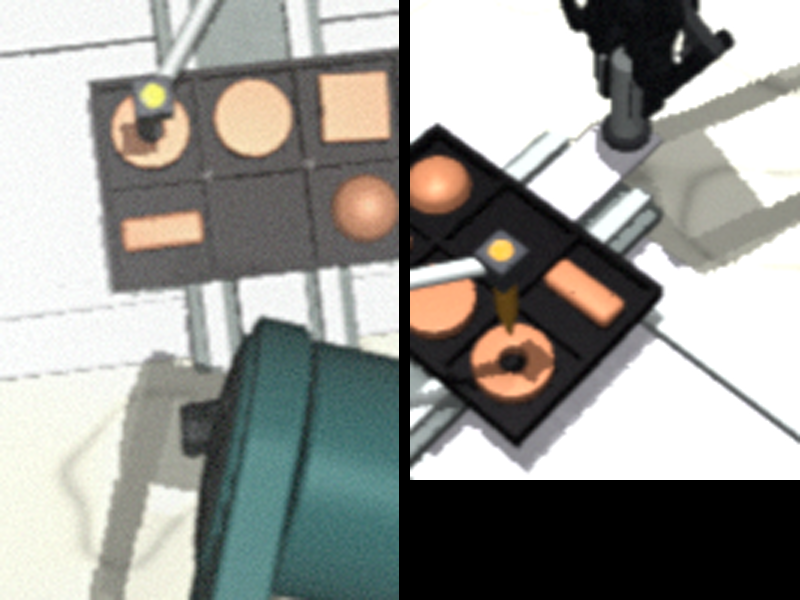

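The ring's middle is at about (229.7,132.3) in the top view and (224,250) in the scene view. The tip at (223.3,241) stands above it.

```bash
python3 - <<'E'
from h import *
np.set_printoptions(precision=4,suppress=True)
print(plane("top",(229.7,132.3),.058),plane("scene",(224,250.3),.058),plane("top",(180+356/3,90+107/3),.058))
print("tip",plane("scene",(223.3,241),.085))
E
```

```text
[0.68   0.0386 0.058 ] [0.6812 0.0406 0.058 ] [ 0.6957 -0.082   0.058 ]
tip [0.6796 0.039  0.085 ]
```

>>> {"api": "apply_moves", "payload": {
  "increments": [
    [255,[0,0,0],0],
    [255,[0,0,0],0],
    [255,[0,0,0],0],
    [255,[0,0,0],0],
    [255,[0,0,0],0]
  ]
}}

```text
time: 4.0
tcp_pos: [0.5193, -0.0445, 0.0893]
tcp_rot: [-0.108, 3.137, -0.001]
ft_force: [1.9, -0.8, 5.3]
grip_width: 0.0209
grip_force: 58.8
```

>>> {"api": "apply_moves", "payload": {
  "increments": [
    [255,[0,0,0],0],
    [255,[0,0,0],0],
    [255,[0,0,0],0],
    [255,[0,0,0],0],
    [255,[0,0,0],0]
  ]
}}

```text
time: 4.62
tcp_pos: [0.5193, -0.0445, 0.0893]
tcp_rot: [-0.108, 3.137, -0.001]
ft_force: [1.0, -0.9, 4.8]
grip_width: 0.0206
grip_force: 58.8
```

The ring is within about 2 mm of the tip and has been held for over a second. Next is the tablet.

>>> {"api": "apply_moves", "payload": {
  "increments": [
    [255,[0.5,6,0],0],
    [255,[1,16,0],0],
    [255,[2,30,0],0],
    [255,[3,45,0],0],
    [255,[4,60,0],0]
  ]
}}

```text
time: 5.25
tcp_pos: [0.5106, 0.0154, 0.0893]
tcp_rot: [-0.108, 3.138, -0.002]
ft_force: [-0.2, -0.8, 5.5]
grip_width: 0.0204
grip_force: 59.0
```

>>> {"api": "apply_moves", "payload": {
  "increments": [
    [255,[1,15,0],0],
    [255,[2,30,0],0],
    [255,[3,45,0],0],
    [255,[3.7,55,0],0],
    [255,[4.2,60.5,0],0]
  ]
}}

```text
time: 5.88
tcp_pos: [0.5021, 0.0758, 0.0893]
tcp_rot: [-0.109, 3.138, -0.001]
ft_force: [-1.7, -0.5, 6.7]
grip_width: 0.0204
grip_force: 59.0
```

```bash
python3 g.py .503 .0755 .0893; python3 - <<'E'
from h import *
a=eyes.capture("top");b=eyes.capture("scene")
o=np.zeros((600,800,3),np.uint8)
c1=cv2.resize(cv2.convertScaleAbs(a[90:290,150:283],alpha=2),None,fx=3,fy=3,interpolation=2)
c2=cv2.resize(cv2.convertScaleAbs(b[150:310,190:320],alpha=1.5),None,fx=3,fy=3,interpolation=2)
o[:600,:399]=c1;o[:480,410:800]=c2;cv2.imwrite("pics/z3.png",o)
E
```

```text
5.875 [0.5021 0.0758 0.0893] [-0.9976 -0.0694 -0.0014] F [-1.7117 -0.5165  6.6652] w 0.02035116318723907
shift mm [-0.8718 -0.3757 -0.0202]
```

View pics/z3.png

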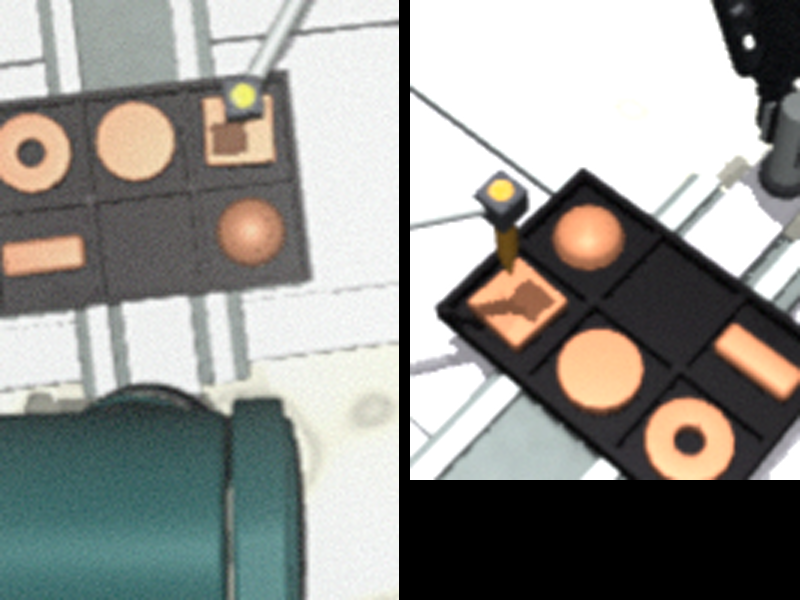

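The tablet's middle is at (229.7,133.3) in the top view, within about 2 mm of where the ring's middle was under the tip. I'll let go and rise.

>>> {"api": "apply_moves", "payload": {
  "increments": [
    [255,[0,0,0],0],
    [255,[0,0,0],0],
    [100,[0,0,0],0],
    [0,[0,0,0],0],
    [0,[0,0,0],0]
  ]
}}

```text
time: 6.6
tcp_pos: [0.5014, 0.0754, 0.0875]
tcp_rot: [0.108, -3.138, -0.0]
ft_force: [-0.4, 0.1, 0.8]
grip_width: 0.0741
grip_force: 0.0
```

>>> {"api": "apply_moves", "payload": {
  "increments": [
    [0,[0,0,0],0],
    [0,[0,0,0],0],
    [0,[0,0,-20],0],
    [0,[0,0,-60],0],
    [0,[0,0,-100],0]
  ]
}}

```text
time: 7.22
tcp_pos: [0.5017, 0.0753, 0.189]
tcp_rot: [0.108, -3.139, -0.0]
ft_force: [1.0, 0.2, -1.0]
grip_width: 0.0853
grip_force: 0.0
```

>>> {"api": "apply_moves", "payload": {
  "increments": [
    [0,[30,0,-10],0],
    [0,[60,0,-20],0],
    [0,[80,0,-20],0],
    [0,[80,0,-20],0],
    [0,[80,0,-20],0]
  ]
}}

```text
time: 7.85
tcp_pos: [0.4227, 0.0698, 0.2083]
tcp_rot: [-0.108, 3.139, 0.0]
ft_force: [-1.3, 0.4, 0.4]
grip_width: 0.0855
grip_force: 0.0
```

```bash
python3 - <<'E'
from h import *
a=eyes.capture("top");b=eyes.capture("scene")
o=np.zeros((600,800,3),np.uint8)
c1=cv2.resize(cv2.convertScaleAbs(a[90:290,150:283],alpha=2),None,fx=3,fy=3,interpolation=2)
c2=cv2.resize(cv2.convertScaleAbs(b[150:310,190:320],alpha=1.5),None,fx=3,fy=3,interpolation=2)
o[:600,:399]=c1;o[:480,410:800]=c2;cv2.imwrite("pics/z4.png",o)
E
```

```text
(no output)
```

View pics/z4.png

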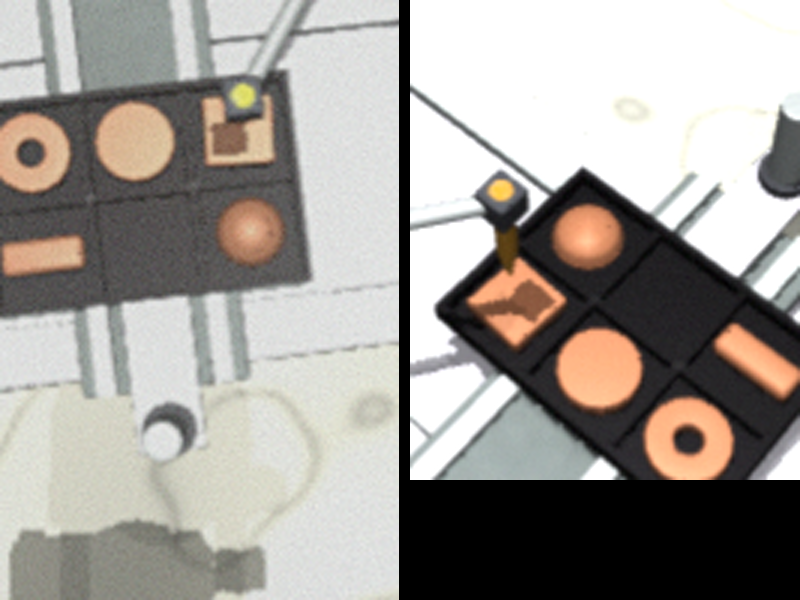

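The tray is unchanged after release: the tablet is at (229.7,133) under the tip, and the arm is clear.

```bash
python3 -c "
from bench import job
print(job.job_done())"
```

```text
the job is handed in; nothing more can be done
None
```

The job is handed in, with no verdict returned: the ring stayed under the tip for over a second, the tablet was left there (each about 2 mm off by my measurements), and the arm let go and is clear of the tray.

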